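Load the foil die on the hot plate and switch its guarded heater on

TASK

Take the longer of the two stamping dies out of the wooden rack and lay it flat, brass face up, on the bare aluminium plate of the hot plate, its long side pushed up against the back fence and its end up against the left fence. Then lift the switch guard, throw the toggle over to its far end, towards the guard's hinge, to switch the heater on, and close the guard fully over it again. Leave the other die in the rack and do not disturb the oil can, the loupe or the ink tin.

Things in the scene. Friction and masses are not known exactly. Their poses are not given: they have to be found in the camera images.
- long_die: the longer stamping die: a 20 mm aluminium base 62 x 108 mm with a 4 mm brass plate (56 x 100 mm) on its face, 24 mm thick in all, about 0.42 kg. Origin: centre of the back (the underside when it lies face up). Own x: along the 62 mm side; y: along the 108 mm length; z: out of the brass face. At the start it stands on a long edge in one of the rack's two slots, x upwards, like a book
- short_die: the other die, the same make but only 78 mm long (62 mm high, 24 mm thick); origin and axes alike; it stands in the other slot of the rack, and stays there
- die_rack: wooden rack, fixed to the bench: base 104 (x) x 180 (y) x 12 mm, origin centre of the underside. Its two slots run along its x axis, centred at y = +0.045 and y = -0.045 m; slats on both sides of each slot reach 38 mm above the bench, slot 27 mm wide, floor 12 mm above the bench. The dies stand up to 74 mm above the bench with their brass faces towards the rack's +y side
- hotplate: bench-top hot plate, fixed: housing 140 (x) x 270 (y) mm, origin centre of the underside, front to -x. Left part (y from -0.014 to 0.132): bare aluminium plate, top 45 mm above the bench. Right part: switch housing with its deck 60 mm above the bench and the guarded toggle on it, centred at y = -0.080
- fence_corner (a point): on the plate's top, at the inner corner where the back fence (along y, on the far +x side) and the left fence (along x, on the +y side) meet; axes as the hot plate's. The fences are 10 mm wide and stand 6 mm above the plate. With the long die home, its origin lies at x = -0.031, y = -0.054, z = 0 m from here, and its length is along y (either way round)
- guard (a joint): angle of the switch guard in rad: 0 closed (may start slightly ajar), 1.8 fully back. Dark sheet-metal cover, 84 mm long (x), 54 mm wide (y); closed, its top is 52 mm above and its lower edges 5 mm below the hinge; upright cheeks on the front 50 mm, sloping to the hinge behind. Finger tab on its front. Stiff hinge (0.07 N m): it stays wherever it is left
- guard_hinge (a point): middle of the guard's hinge pin, at the back of the switch housing, 69 mm above the bench; fixed to the hot plate, axes as the hot plate's; the hinge runs along y, and the guard opens up and back (towards +x)
- guard_top (a point): point on the guard: middle of the top face near its front, 66 mm from the hinge along the guard and 52 mm above it when closed; moves with the guard
- toggle (a joint): angle of the toggle in rad: 0 off (leaning 0.45 rad to the front, -x of the hot plate), 0.9 on (leaning 0.45 rad to the back, towards the hinge). An over-centre spring snaps it to the nearer end: about 2.5 N at the tip to move it out of one end
- toggle_tip (a point): tip of the toggle's steel bat handle, 42 mm from its pivot; the upper 20 mm of the handle are 16 mm wide (y) and 7 to 15 mm thick. Moves with the toggle
- toggle_pivot (a point): pivot of the toggle, 64 mm above the bench, fixed to the hot plate, 44 mm in front of the hinge
- oil_can: brass oiler with a long spout, 62 mm across and 150 mm high, on the bench behind the rack; bystander, origin centre of the underside
- loupe: black printer's loupe, 48 mm across and 43 mm high, on the bench in front of the hot plate; bystander, origin centre of the underside
- ink_tin: round ink tin, 77 mm across and 43 mm high, on the bench behind the hot plate; bystander, origin centre of the underside

How it is judged:
On the way, in this order (a step that is already met when the one before it is completed fails the run):
1. the long die lies face up on the plate against both fences, let go (angle between long_die's own z axis and vertical below 0.06 rad and x of long_die in the frame of fence_corner between -0.0355 and -0.028 m and y of long_die in the frame of fence_corner between -0.0585 and -0.051 m and z of long_die in the frame of fence_corner between -0.003 and 0.004 m and angle between the y axis of long_die and the y axis of fence_corner, either way round below 0.06 rad and contact force between the fingers and long_die below 0.2 N), for 0.2 s.
2. the guard is open (value of joint guard above 1.1 rad), for 0.2 s.
3. the toggle is thrown to on under the open guard (value of joint toggle above 0.8 rad and value of joint guard above 0.9 rad), for 0.2 s.
At the end, for the whole second after the job is handed in: The long die lies at rest face up on the plate, within about 4 mm of both fences and square to them (0.06 rad); the toggle is on (over 0.8 rad), the guard closed over it (under 0.05 rad); the other die and the oil can, loupe and ink tin are within 30 mm of where they stood (value of joint guard below 0.05 rad and value of joint toggle above 0.8 rad and angle between long_die's own z axis and vertical below 0.06 rad and x of long_die in the frame of fence_corner between -0.0355 and -0.028 m and y of long_die in the frame of fence_corner between -0.0585 and -0.051 m and z of long_die in the frame of fence_corner between -0.003 and 0.004 m and angle between the y axis of long_die and the y axis of fence_corner, either way round below 0.06 rad and linear speed of long_die below 0.02 m/s); the robot touches nothing.
It fails at once if the other die is pulled out or tipped (moved over 30 mm) (distance of short_die from where it was at the start of the episode above 0.03 m).
It fails at once if the oil can, loupe or ink tin is pushed away by more than 30 mm (distance of any of oil_can, loupe, ink_tin from where it was at the start of the episode above 0.03 m).
It also fails if it takes over 72 s, if anything falls off the work surface, if the arm or the gripper's body presses on something with over 40 N, if the wrist force passes 120 N, or if a joint passes its speed limit or range.

ROBOT

A 6-joint arm with a two-finger parallel gripper is mounted at the origin on a cart in front of the work surface, level with it; the furniture and walls round the work are solid. World frame = base frame: x ahead of the robot, y to its left, z up, the work surface at z = 0. Lengths are in m, angles in rad, forces in N, time in s.
With the tool pointing down it reaches from about 0.3 to 0.775 m from the base axis. Payload 14.6 kg.
Tool frame: the origin (TCP) lies on the centre line of the jaws, within the pads' length; the fingertips stand ahead of it and the grasp point (between the pads) lies 5 mm behind it (env.tip_extent is the z of the fingertips in the tool frame, in m); z points along the fingers, y is the line along which they close (so a half turn about z gives the same grasp; the last joint's range is limited). The gripper opens to 94 mm and grips with 3 to 60 N. Pads are 16 mm wide; open, the fingers measure 119 mm over their backs; the gripper's body (75 mm by 177 mm) begins 78 mm behind the grasp point.
Start: joints at [-1.376, 0.3, 1.521, -0, 1.321, -0.067], TCP at [0.142, -0.531, 0.219] pointing down, gripper open.
Joint ranges: [-3.03, 3.03], [-0.79, 2.21], [0.23, 2.52], [-1.04, 4.18], [0, 3.07], [-2.55, 2.55]. Speed limits (rad/s): [2.22, 2.22, 2.57, 3.14, 3.14, 3.14].

INTERFACE

Orientations are given as a unit quaternion [w, x, y, z].
In Python, from plant import env, claw, optics, order, models gives the robot as it stands. Calls block until the motion is done:
- env.move_to(position, orientation): joint-space move of the TCP to a pose.
- env.line_to(position, ori=None, velocity=0.15, f_stop=None): straight line of the TCP; ori=None keeps the orientation; velocity is the mean speed in m/s. With f_stop (N) it stops when the force on the tool has changed by that much, and returns True; else False.
- env.goto_joints(angles): joint-space move.
- claw.move_gripper(opening, f_grip=None): opening from 0.0 (shut) to 1.0 (fully open); f_grip is the grip in N (None keeps the last); returns when the fingers have stopped.
- env.dwell(seconds).
- env.solve_ik(position, orientation): joint angles nearest the present ones, or None.
- env.get_obs(): the state.
- optics.snapshot(name): name is "scene" or "top"; returns a dict with "frame" (400x640x3 uint8, red, green, blue), "z_map" (400x640 float32, m along the optical axis (not along the pixel's ray), 0 where there is no reading), "intrinsics" (3x3 intrinsics, pixels), "rvec" (rotation vector, rad) and "tvec" (3), from world to camera coordinates, as OpenCV has them. Camera axes: x right, y down, z forward; pixel columns grow to the right and rows downward; lengths in m; the calibration is good to about 2 mm. A picture is of the moment at which its call begins.
A pose or a line that the arm cannot do raises env.Unreachable and nothing moves.
- order.finish_job(): hands the job in; it is judged then, once.
Trained networks look in a picture, given as the dict that the camera call returned (one of the last four; its "shot" number tells which), for a name from the list of things; names that differ only in an ending like _2 or _b are one class to them, and where a whole thing is asked for, a point or a joint stands for the part that bears it (a point fixed in the world has none). Each returns a list of dicts, best first, with "score" (0 to 1); they miss things now and then, are a little off and sometimes report something else, mostly with a low value. They report only what shows in the picture. A call takes as long as a camera call.
- models.search_frame(picture, name): "point" ([column, row] in pixels, amid what is visible of it).
- models.cut_out(picture, name): "region" (400x640 bool, what is visible of it) and "point" ([column, row] in pixels, amid what is visible of it).
The state is a dict: "clock": time; "qpos": joint angles; "joint_vel": joint speeds; "joint_torque": joint torques, N m; "eef_pos": TCP position; "orientation": TCP orientation; "wrist_force": force on the tool from outside, world axes, zero at the start; "torque": the same for the moment, N m; "opening": opening from 0.0 (shut) to 1.0 (fully open); "gripper_force": force on a finger pad.
Only numpy, scipy, OpenCV 4.12 (cv2) and the standard library are available. Lean on these libraries where they do the work, as an engineer would, in place of code of your own. Each camera call takes 0.05 s, during which the arm holds its last target. There are 200 camera calls.

## Working session

There is one attempt and no reset: what is moved stays moved. The work goes in short steps, each a Python script; the robot and the scene stay as the last script left them, time stands still between calls to the robot, and variables do not carry over. Pictures are saved under pics/ and viewed, at most 10 in all, crops included, and the job is handed in when it is done.

```bash
ls; mkdir -p pics; cat > h.py <<'E'
import numpy as np, cv2
from scipy.spatial.transform import Rotation as R
from plant import env, claw, optics, order, models
def cloud(s):
    K=np.array(s["intrinsics"]);z=s["z_map"];v,u=np.mgrid[:400,:640]
    P=np.stack([(u-K[0,2])/K[0,0]*z,(v-K[1,2])/K[1,1]*z,z],-1)
    Rm=cv2.Rodrigues(np.array(s["rvec"],float))[0]
    W=(P-np.array(s["tvec"]).ravel())@Rm
    W[z==0]=np.nan
    return W
def q(M): # quaternion wxyz from rotation matrix
    x=R.from_matrix(M).as_quat(); return [x[3],x[0],x[1],x[2]]
def down(yaw): # tool down, closing line (tool y) at world angle yaw
    y=np.array([np.cos(yaw),np.sin(yaw),0]);z=np.array([0,0,-1.]);x=np.cross(y,z)
    return q(np.stack([x,y,z],1))
E
python3 - <<'E'
from h import *
print(env.tip_extent, env.get_obs())
for n in("scene","top"):
    s=optics.snapshot(n); cv2.imwrite(f"pics/{n}0.png",s["frame"][...,::-1]); W=cloud(s)
    np.savez(f"{n}0.npz",W=W,f=s["frame"],K=s["intrinsics"],r=s["rvec"],t=s["tvec"])
    for k in["long_die","short_die","die_rack","hotplate","guard","toggle","oil_can","loupe","ink_tin"]:
        for d in models.cut_out(s,k)[:2]:
            m=d["region"]; p=W[m]; 
            print(n,k,round(d["score"],2),np.round(d["point"]),m.sum(),np.nanmedian(p,0).round(3),np.nanmin(p,0).round(3),np.nanmax(p,0).round(3))
E
```

```text
pics
plant.py
0.014 {'clock': 0.0, 'qpos': array([-1.37559459e+00,  3.00538108e-01,  1.52158237e+00,  8.33231437e-06,
        1.32070344e+00, -6.65857124e-02]), 'joint_vel': array([-0.00074556, -0.00024187, -0.00180839,  0.00176395, -0.00023662,
        0.00322658]), 'joint_torque': array([ 9.23306798e-04, -5.31810522e+01, -3.52738094e+01,  7.09072757e-02,
        2.43613205e-02, -9.02736565e-05]), 'eef_pos': array([ 0.14230261, -0.53101487,  0.21884902]), 'orientation': array([-6.14619525e-04,  9.91445588e-01,  1.30519224e-01, -3.55352657e-05]), 'wrist_force': array([-0.24206496, -0.86289505,  0.08225593]), 'torque': array([0.02292798, 0.01222048, 0.00210414]), 'gripper_force': 0.0, 'opening': 0.9997529843293617}
scene long_die 0.66 [362. 166.] 582 [ 0.538 -0.096  0.062] [ 0.493 -0.174  0.002] [ 0.63  -0.084  0.078]
scene short_die 0.97 [378. 148.] 433 [ 0.529 -0.185  0.06 ] [ 0.495 -0.299 -0.003] [ 0.599 -0.172  0.079]
scene die_rack 0.77 [365. 174.] 815 [ 0.53  -0.087  0.015] [ 0.484 -0.231 -0.001] [ 0.596 -0.049  0.072]
scene hotplate 0.58 [299. 256.] 6089 [0.521 0.262 0.046] [ 0
[... 909 characters left out ...]
1 -0.002] [ 0.601 -0.056  0.077]
top hotplate 0.55 [264. 209.] 4730 [0.528 0.246 0.048] [ 0.458  0.115 -0.007] [0.616 0.383 0.127]
top guard 0.98 [287. 203.] 702 [0.541 0.17  0.12 ] [0.494 0.143 0.058] [0.594 0.198 0.127]
top guard 0.41 [264. 211.] 4791 [0.527 0.247 0.048] [ 0.458  0.115 -0.008] [0.613 0.392 0.127]
top toggle 0.27 [420. 208.] 331 [ 0.532 -0.19   0.071] [ 0.494 -0.208  0.014] [ 0.573 -0.179  0.077]
top oil_can 0.61 [346. 132.] 402 [0.74  0.006 0.06 ] [ 0.717 -0.026  0.002] [0.794 0.032 0.146]
top loupe 0.43 [281. 262.] 145 [0.38  0.201 0.03 ] [0.357 0.183 0.   ] [0.402 0.229 0.048]
top ink_tin 0.87 [229. 130.] 604 [0.77  0.351 0.041] [ 0.735  0.316 -0.002] [0.825 0.391 0.049]
```

View pics/scene0.png

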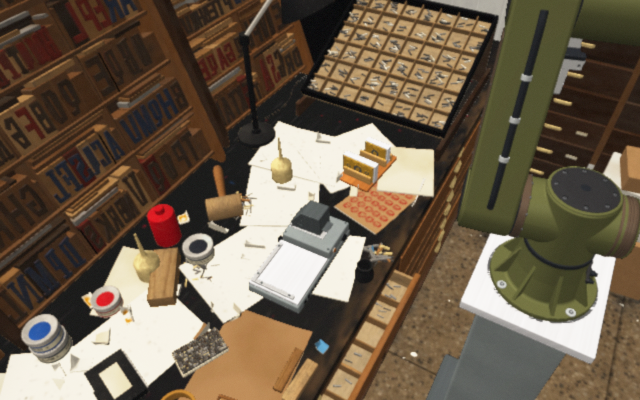

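View pics/top0.png

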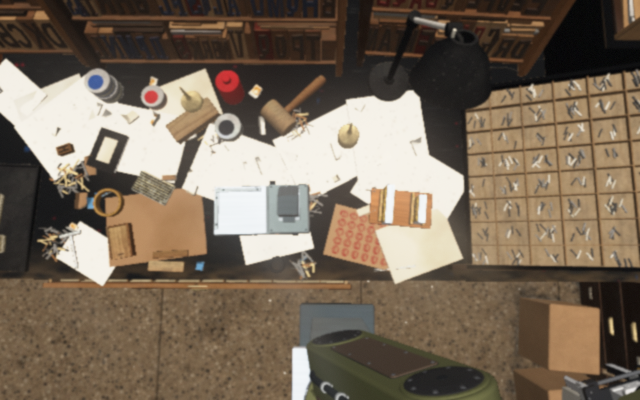

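```bash
python3 - <<'E'
import numpy as np,cv2
for n in("scene0","top0"):
    W=np.load(n+".npz")["W"].reshape(-1,3)
    def rect(nm,lo,hi,z0,z1):
        m=(W[:,0]>lo[0])&(W[:,0]<hi[0])&(W[:,1]>lo[1])&(W[:,1]<hi[1])&(W[:,2]>z0)&(W[:,2]<z1)
        p=W[m]; 
        if len(p)<10: print(n,nm,len(p));return
        r=cv2.minAreaRect((p[:,:2]*1000).astype(np.float32)); print(n,nm,len(p),"c",np.round(r[0],1),"size",np.round(r[1],1),"ang",round(r[2],2),"z",np.median(p[:,2]).round(4))
    rect("longtop",(.47,-.14),(.62,-.06),.069,.08)
    rect("shorttop",(.47,-.23),(.62,-.16),.069,.08)
    rect("plate",(.44,.18),(.66,.41),.042,.048)
    rect("fence",(.44,.18),(.66,.41),.0495,.054)
    rect("plate+fence",(.44,.205),(.66,.41),.041,.054)
    rect("deck",(.44,.1),(.66,.25),.057,.063)
    rect("guardtop",(.44,.1),(.66,.25),.112,.135)
    rect("ratlow",(.46,-.26),(.62,-.03),.008,.016)
    rect("hp all",(.44,.08),(.66,.42),.035,.064)
    rect("slats",(.46,-.26),(.62,-.03),.034,.042)
E
```

```text
scene0 longtop 229 c [ 548.4 -103.8] size [ 30.3 109.3] ang 85.3 z 0.0732
scene0 shorttop 145 c [ 535.  -192.7] size [31.  77.3] ang 85.18 z 0.0725
scene0 plate 2218 c [530.3 283.7] size [139.3 202.3] ang 1.28 z 0.0448
scene0 fence 330 c [527.  282.5] size [136.2 197.4] ang 2.41 z 0.0511
scene0 plate+fence 2880 c [529.9 296. ] size [139.6 177.8] ang 1.28 z 0.0451
scene0 deck 836 c [534.8 175.3] size [136.9 114.5] ang 2.23 z 0.0598
scene0 guardtop 431 c [540.3 170.4] size [59.3 60.3] ang 0.98 z 0.1218
scene0 ratlow 461 c [ 539.5 -131.2] size [156.8 200.4] ang 1.19 z 0.0114
scene0 hp all 4256 c [531.8 251.8] size [272.8 142.8] ang 89.09 z 0.046
scene0 slats 225 c [ 541.  -146.9] size [131.5 102.4] ang 85.13 z 0.0374
top0 longtop 319 c [ 547.2 -104.7] size [ 24.9 108. ] ang 84.68 z 0.0727
top0 shorttop 226 c [ 534.2 -194.2] size [24.5 76.1] ang 86.81 z 0.0723
top0 plate 1762 c [529.6 282.3] size [136.5 198.6] ang 0.92 z 0.0446
top0 fence 216 c [526.4 282.6] size [133.2 192.1] ang 1.95 z 0.0511
top0 plate+fence 2312 c [529.4 294.8] size [137.1 174.4] ang 1.08 z 0.0448
top0 deck 945 c [533.3 172.1] size [135.4 109.2] ang 1.31 z 0.0595
top0 guardtop 439 c [540.8 169.9] size [61.9 52.5] ang 1.49 z 0.1217
top0 ratlow 1121 c [ 536.1 -145.4] size [151.6 228.9] ang 0.33 z 0.011
top0 hp all 3715 c [528.7 249.5] size [142.7 265.9] ang 1.52 z 0.0464
top0 slats 206 c [ 538.4 -148.6] size [131.1  96.1] ang 86.68 z 0.0375
```

The scene picture shows the rack at about (365,170) with both dies' brass faces towards the hot plate (300,255). The guard is dark, at (313,218). In the top view the long die is at (387,206), and the short one at (416,209) is further from the hot plate. Next I check reachability, then grasp.

```bash
cat >> h.py <<'E'
YH=0.0227
def place(e,edge): # TCP pose with die's far-bottom edge centre at 'edge', e = elevation of die/tool axis
    Z=R.from_euler('z',YH).as_matrix()
    ox=Z@np.array([-np.cos(e),0,np.sin(e)]); oz=Z@np.array([np.sin(e),0,np.cos(e)])
    return np.array(edge)+.042*ox+.012*oz, q(np.stack([np.cross(oz,-ox),oz,-ox],1))
E
python3 - <<'E'
from h import *
for e in(90,75,60,50,40,35,30):
    p,o=place(np.radians(e),[.576,.316,.050]); j=env.solve_ik(p,o); print(e,p.round(3),None if j is None else np.round(j,2))
    p[2]+=.12; j=env.solve_ik(p,o); print(e,p.round(3),None if j is None else np.round(j,2))
o=down(np.radians(85.))
claw.move_gripper(.52,f_grip=12)
env.move_to([.5475,-.1043,.15],o)
print(env.get_obs()["qpos"].round(2))
print(env.line_to([.5475,-.1043,.0545],velocity=.12,f_stop=10))
claw.move_gripper(0.,f_grip=12)
s=env.get_obs(); print(s["opening"]*94,s["gripper_force"],s["wrist_force"],s["eef_pos"],s["clock"])
E
```

```text
90 [0.588 0.316 0.092] [ 0.44  0.68  1.27 -0.    1.19  0.42]
90 [0.588 0.316 0.212] [ 0.44  0.57  1.15 -0.    1.42  0.42]
75 [0.577 0.316 0.094] [ 0.49  0.55  1.5  -0.15  0.86  0.56]
75 [0.577 0.316 0.214] [ 0.49  0.42  1.39 -0.13  1.1   0.51]
60 [0.565 0.316 0.092] [ 0.55  0.46  1.71 -0.49  0.57  0.89]
60 [0.565 0.316 0.212] [ 0.55  0.31  1.61 -0.36  0.8   0.73]
50 [0.558 0.316 0.09 ] [ 0.6   0.45  1.82 -0.96  0.44  1.37]
50 [0.558 0.316 0.21 ] [ 0.6   0.26  1.74 -0.64  0.63  1.  ]
40 [0.552 0.315 0.086] None
40 [0.552 0.315 0.206] None
35 [0.548 0.315 0.084] None
35 [0.548 0.315 0.204] None
30 [0.546 0.315 0.081] None
30 [0.546 0.315 0.201] None
[-0.26  0.38  1.58 -0.    1.18 -1.74]
False
24.088622097551724 11.989775151014328 [-1.67044365 -1.49422326  2.35593358] [ 0.54760675 -0.10441166  0.05478037] 5.4167
```

```bash
python3 - <<'E'
from h import *
e=np.radians(53)
for d in([0,0,0],[-.02,0,-.01],[-.04,0,-.025],[-.06,0,-.025],[-.08,0,0]):
    p,o=place(e,[.574,.316,.046]); j=env.solve_ik(p+d,o); print(d,None if j is None else np.round(j,2))
claw.move_gripper(0.,f_grip=45)
env.line_to([.5475,-.1043,.24],velocity=.12)
p,o=place(np.pi/2,[.574,.31,.19]); env.move_to(p,o)
p,o=place(e,[.574,.316,.16]); env.move_to(p,o)
s=env.get_obs(); print(s["opening"]*94,s["gripper_force"],s["clock"],s["qpos"].round(2))
for n in("scene","top"):
    c=optics.snapshot(n); cv2.imwrite(f"pics/{n}1.png",cv2.resize(c["frame"][150:330,200:440,::-1],None,fx=2.5,fy=2.5))
    W=cloud(c)
    for d in models.cut_out(c,"long_die")[:1]:
        print(n,d["score"],np.nanmin(W[d["region"]],0).round(3),np.nanmax(W[d["region"]],0).round(3))
E
```

```text
[0, 0, 0] [ 0.59  0.45  1.79 -0.81  0.46  1.22]
[-0.02, 0, -0.01] [ 0.61  0.44  1.84 -0.88  0.45  1.31]
[-0.04, 0, -0.025] [ 0.63  0.44  1.89 -0.96  0.43  1.43]
[-0.06, 0, -0.025] [ 0.66  0.42  1.93 -1.    0.44  1.48]
[-0.08, 0, 0] [ 0.69  0.34  1.96 -0.93  0.48  1.42]
23.66945448032511 44.983529448509216 9.975 [ 0.59  0.28  1.71 -0.56  0.66  0.92]
scene 0.73 [0.514 0.198 0.001] [0.695 0.369 0.283]
top 0.57 [0.532 0.258 0.173] [0.59  0.308 0.292]
```

View pics/scene1.png

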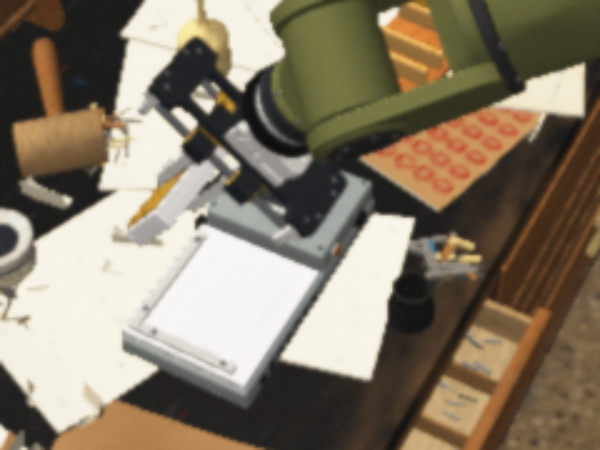

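```bash
python3 - <<'E'
from h import *
e=np.radians(53)
p,o=place(e,[.574,.316,.038])
print(env.line_to(p+[0,0,.03],o,velocity=.12,f_stop=12), env.line_to(p,o,velocity=.04,f_stop=6))
s=env.get_obs(); print(s["eef_pos"]-p,s["wrist_force"])
for w in(30,38,46,54,60): claw.move_gripper(w/94,f_grip=10)
c=env.get_obs()["eef_pos"]
env.line_to(c+[-.075,0,.004],velocity=.08)
env.line_to(c+[-.085,0,.15],velocity=.2)
s=env.get_obs(); print(s["clock"])
c=optics.snapshot("scene"); cv2.imwrite("pics/scene2.png",cv2.resize(c["frame"][150:330,200:440,::-1],None,fx=2.5,fy=2.5))
E
```

```text
False True
[0.00026917 0.00013566 0.00739382] [ 2.39866243 -0.20324648  3.10036793]
15.4583
```

View pics/scene2.png

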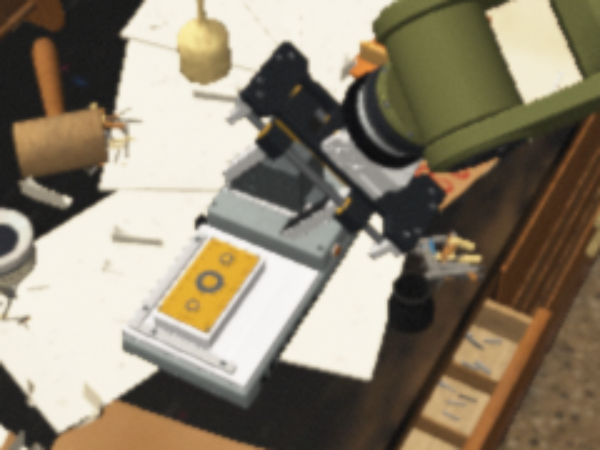

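The die lies face up at (210,290) in the crop, a few mm short of both fences. I'll measure it, then push it home.

```bash
cat >> h.py <<'E'
def measure():
    for n in("scene","top"):
        W=cloud(optics.snapshot(n)).reshape(-1,3)
        m=(W[:,0]>.47)&(W[:,0]<.62)&(W[:,1]>.245)&(W[:,1]<.4)&(W[:,2]>.0615)&(W[:,2]<.075)
        r=cv2.minAreaRect((W[m][:,:2]*1000).astype(np.float32)); print(n,m.sum(),np.round(r[0],1),np.round(r[1],1),round(r[2],2),np.median(W[m][:,2]).round(4))
E
python3 - <<'E'
from h import *
measure()
claw.move_gripper(0,f_grip=20)
X=np.array([np.cos(YH),np.sin(YH),0]);Y=np.array([-X[1],X[0],0])
o=down(np.pi/2+YH)
a=np.array([.478,.314,.064]); env.move_to(a+[0,0,.08],o); print(env.line_to(a,velocity=.15,f_stop=15))
print(env.line_to(a+.075*X,velocity=.05,f_stop=10)); s=env.get_obs();print("x push",s["eef_pos"],s["wrist_force"])
env.line_to(s["eef_pos"]-.02*X,velocity=.1)
env.line_to(s["eef_pos"]-.03*X+[0,0,.07],velocity=.2)
measure(); print(env.get_obs()["clock"])
E
```

```text
scene 959 [541.6 313.5] [ 63.8 109.5] 1.31 0.0685
top 810 [540.6 311.8] [ 62.1 106.2] 1.58 0.0681
False
True
x push [0.51371137 0.31459043 0.06361037] [-1.62242119  0.34648468  1.07129345]
scene 612 [551.6 334.1] [63.4 69.6] 1.79 0.0684
top 462 [553.8 302.9] [54.2 87.5] 0.44 0.0683
20.8667
```

```bash
python3 - <<'E'
from h import *
X=np.array([np.cos(YH),np.sin(YH),0]);Y=np.array([-X[1],X[0],0])
o=down(YH)
a=np.array([.553,.2440,.0755]); env.move_to(a+[0,0,.08],o); print(env.line_to(a,velocity=.12,f_stop=10),env.get_obs()["eef_pos"])
print(env.line_to(a+.03*Y,velocity=.03,f_stop=8)); s=env.get_obs();print("y push",s["eef_pos"],s["wrist_force"])
env.line_to(s["eef_pos"]-.006*Y,velocity=.1)
env.line_to(s["eef_pos"]-.006*Y+[0,0,.10],velocity=.2)
env.move_to([.42,.17,.25],down(np.pi/2+YH))
claw.move_gripper(.85,f_grip=15)
measure(); print(env.get_obs()["clock"])
for n in("scene","top"):
    c=optics.snapshot(n); W=cloud(c)
    np.savez(n+"3.npz",W=W,f=c["frame"])
    P=W.reshape(-1,3); t=np.array([.530,.251,0])
    L=np.stack([(P-t)@X,(P-t)@Y,P[:,2]],1); 
    m=(abs(L[:,1]+.08)<.035)&(abs(L[:,0])<.09)&(L[:,2]>.066)&(L[:,2]<.14); L=L[m]
    print(n,len(L),L.min(0).round(3),L.max(0).round(3))
    for x0 in np.arange(-.07,.075,.006):
        b=L[(L[:,0]>=x0)&(L[:,0]<x0+.006)]
        if len(b): print(round(x0+.003,3),len(b),b[:,2].max().round(4),np.median(b[:,2]).round(4),b[:,1].min().round(4),b[:,1].max().round(4))
c=optics.snapshot("scene"); cv2.imwrite("pics/scene3.png",cv2.resize(c["frame"][180:320,230:390,::-1],None,fx=4,fy=4,interpolation=cv2.INTER_CUBIC))
E
```

```text
False [0.55337077 0.2441874  0.07627488]
True
y push [0.55301801 0.25268199 0.07575053] [ 0.33705929 -4.82309868  3.64747466]
scene 962 [552.  316.9] [ 64.1 110.8] 2.42 0.0687
top 844 [550.9 315. ] [ 62.  106.2] 1.93 0.0682
27.175
scene 963 [-0.036 -0.111  0.066] [ 0.066 -0.049  0.127]
-0.037 12 0.0814 0.079 -0.0934 -0.0672
-0.031 23 0.0827 0.0785 -0.0973 -0.0639
-0.025 29 0.082 0.0782 -0.0963 -0.0589
-0.019 197 0.1273 0.1014 -0.1086 -0.0509
-0.013 64 0.1267 0.1214 -0.1051 -0.0506
-0.007 72 0.1269 0.121 -0.1051 -0.0504
-0.001 72 0.126 0.1205 -0.1052 -0.0509
0.005 69 0.1258 0.1198 -0.1065 -0.0511
0.011 72 0.1253 0.1199 -0.1108 -0.0502
0.017 64 0.1249 0.1202 -0.106 -0.0499
0.023 72 0.1263 0.1202 -0.1055 -0.0509
0.029 60 0.1245 0.1193 -0.1069 -0.0498
0.035 42 0.121 0.1048 -0.1068 -0.0504
0.041 35 0.1118 0.0971 -0.101 -0.0494
0.047 30 0.1046 0.0948 -0.1034 -0.0502
0.053 20 0.0969 0.0896 -0.1024 -0.0493
0.059 21 0.0885 0.0815 -0.1039 -0.0501
0.065 9 0.0772 0.0706 -0.1044 -0.0506
top 686 [-0.037 -0.109  0.067] [ 0.062 -0.054  0.128]
-0.037 6 0.0803 0.0769 -0.0704 -0.0647
-0.031 11 0.0802 0.0776 -0.0976 -0.0649
-0.025 48 0.1183 0.0815 -0.1061 -0.0559
-0.019 61 0.1257 0.1212 -0.1079 -0.0551
-0.013 43 0.1267 0.1233 -0.1079 -0.0554
-0.007 52 0.1262 0.1224 -0.1077 -0.0558
-0.001 50 0.1258 0.1216 -0.1078 -0.0558
0.005 42 0.1276 0.1209 -0.1076 -0.0557
0.011 45 0.1258 0.1218 -0.1077 -0.0557
0.017 53 0.1259 0.1207 -0.1077 -0.0557
0.023 47 0.1246 0.122 -0.1077 -0.0558
0.029 42 0.1257 0.1207 -0.1077 -0.0554
0.035 41 0.1201 0.1134 -0.1086 -0.055
0.041 34 0.1099 0.106 -0.1076 -0.0545
0.047 30 0.102 0.098 -0.1076 -0.0538
0.053 40 0.0975 0.089 -0.1074 -0.0551
0.059 36 0.0872 0.0812 -0.1091 -0.0544
0.065 5 0.0755 0.0748 -0.109 -0.0569
```

View pics/scene3.png

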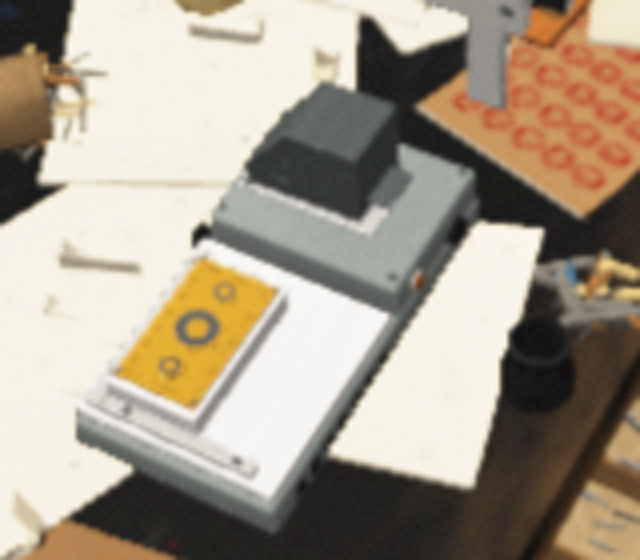

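```bash
python3 - <<'E'
import numpy as np
YH=.03
X=np.array([np.cos(YH),np.sin(YH),0]);Y=np.array([-X[1],X[0],0]);t=np.array([.530,.251,0])
for n in("scene3","top3","top0"):
    W=np.load(n+".npz")["W"].reshape(-1,3); L=np.stack([(W-t)@X,(W-t)@Y,W[:,2]],1)
    print(n)
    for x0 in np.arange(-.06,.02,.02):
        b=L[(L[:,0]>x0)&(L[:,0]<x0+.02)&(L[:,1]>.08)]; f=b[(b[:,2]>.0485)&(b[:,2]<.055)]
        e=b[(b[:,2]>.04)]
        if len(f): print("left fence x",round(x0+.01,3),len(f),np.percentile(f[:,1],[5,50,95]).round(4),"edge",e[:,1].max().round(4))
    for y0 in np.arange(.0,.13,.02):
        b=L[(L[:,1]>y0)&(L[:,1]<y0+.02)&(L[:,0]>.03)]; f=b[(b[:,2]>.0485)&(b[:,2]<.055)]
        e=b[(b[:,2]>.04)]
        if len(f): print("back fence y",round(y0+.01,3),len(f),np.percentile(f[:,0],[5,50,95]).round(4),"edge",e[:,0].max().round(4))
    d=L[(L[:,2]>.0615)&(L[:,2]<.075)&(L[:,1]>0)&(abs(L[:,0])<.09)&(L[:,1]<.14)]
    if len(d): print("die",d.min(0).round(4),d.max(0).round(4))
E
```

```text
scene3
left fence x -0.05 19 [0.1198 0.1256 0.1308] edge 0.1343
left fence x -0.03 29 [0.1192 0.1252 0.1299] edge 0.1323
left fence x -0.01 45 [0.0867 0.1209 0.129 ] edge 0.133
left fence x 0.01 41 [0.1172 0.1225 0.1287] edge 0.1329
back fence y 0.01 22 [0.0611 0.4517 0.4596] edge 0.6979
back fence y 0.03 23 [0.0624 0.4547 0.4582] edge 0.651
back fence y 0.05 15 [0.0625 0.0651 0.4565] edge 0.6455
back fence y 0.07 30 [0.0627 0.4521 0.4579] edge 0.6417
back fence y 0.09 28 [0.0615 0.3287 0.4524] edge 0.6435
back fence y 0.11 69 [0.0363 0.3324 0.4521] edge 0.6609
back fence y 0.13 62 [0.0341 0.0556 0.4548] edge 0.6609
die [-0.0083  0.0106  0.0616] [0.056  0.121  0.0745]
top3
left fence x -0.05 17 [0.0893 0.1202 0.1269] edge 0.1317
left fence x -0.03 32 [0.1011 0.1211 0.1264] edge 0.1278
left fence x -0.01 27 [0.106  0.1216 0.1275] edge 0.1277
left fence x 0.01 13 [0.1216 0.1244 0.1275] edge 0.128
back fence y 0.01 34 [0.0407 0.0601 0.4554] edge 0.5183
back fence y 0.03 28 [0.0562 0.0618 0.4565] edge 0.5222
back fence y 0.05 21 [0.0566 0.0625 0.4549] edge 0.5126
back fence y 0.07 33 [0.
[... 173 characters left out ...]
05   0.4556] edge 0.5168
die [-0.0083  0.0098  0.0615] [0.0535 0.1166 0.0748]
top0
left fence x -0.05 12 [0.0873 0.1195 0.1266] edge 0.1317
left fence x -0.03 26 [0.1082 0.1226 0.127 ] edge 0.1277
left fence x -0.01 23 [0.0874 0.1217 0.1273] edge 0.1282
left fence x 0.01 27 [0.0963 0.1216 0.1274] edge 0.1282
back fence y 0.01 29 [0.0446 0.0611 0.46  ] edge 0.5191
back fence y 0.03 29 [0.0534 0.0614 0.4569] edge 0.5226
back fence y 0.05 32 [0.0541 0.0595 0.4517] edge 0.513
back fence y 0.07 46 [0.0542 0.0628 0.4553] edge 0.5132
back fence y 0.09 40 [0.0548 0.063  0.4535] edge 0.5497
back fence y 0.11 35 [0.0404 0.0586 0.4503] edge 0.5128
back fence y 0.13 37 [0.0322 0.0498 0.4564] edge 0.5169
```

The die is within about 1–2 mm of both fences, and both pushes stopped on force. Now the guard.

```bash
cat >> h.py <<'E'
X=np.array([np.cos(YH),np.sin(YH),0]);Y=np.array([-X[1],X[0],0])
H=np.array([.530,.251,0])+.062*X-.0805*Y+[0,0,.069]   # guard hinge
def gpt(th,r=(-.062,.038)): # TCP for grasp point r on the guard at angle th, tool down
    x,z=r; c,s=np.cos(th),np.sin(th)
    return H+(x*c+z*s)*X+np.array([0,0,-x*s+z*c-.005])
OG=down(np.pi/2+YH)
E
python3 - <<'E'
from h import *
env.move_to(gpt(0)+[0,0,.07],OG); print(env.line_to(gpt(0),velocity=.12,f_stop=8))
claw.move_gripper(0,f_grip=12); s=env.get_obs(); print(s["opening"]*94,s["gripper_force"],s["wrist_force"])
for th in np.arange(1,6)*.33:
    env.line_to(gpt(th),velocity=.1); print(th.round(2),env.get_obs()["wrist_force"].round(1),round(env.get_obs()["opening"]*94,1))
claw.move_gripper(.85)
env.line_to(gpt(1.65)+[0,0,.09],velocity=.2)
env.move_to(H-.15*X+[0,0,.13],OG)
print(env.get_obs()["clock"],H)
c=optics.snapshot("scene"); cv2.imwrite("pics/scene4.png",cv2.resize(c["frame"][160:300,230:390,::-1],None,fx=4,fy=4,interpolation=cv2.INTER_CUBIC))
for n in ("scene","top"):
    if n=="top": c=optics.snapshot(n)
    W=cloud(c)
    for k in("guard","toggle"):
        for d in models.cut_out(c,k)[:1]:
            p=(W[d["region"]]-H); p=p[~np.isnan(p[:,0])]; p=np.stack([p@X,p@Y,p[:,2]],1)
            print(n,k,d["score"],len(p),np.percentile(p,[3,50,97],axis=0).round(3).tolist())
E
```

```text
False
54.04610664231529 12.000577342696488 [-0.61673215 -1.6823491   2.41152174]
0.33 [-0.2 -2.   4.1] 54.0
0.66 [ 3.7 -0.3  0.5] 54.4
0.99 [ 3.   0.5 -2. ] 53.8
1.32 [ 3.8  1.1 -1.5] 53.9
1.65 [5.5 2.1 0.5] 54.1
33.1417 [0.59381122 0.17192802 0.069     ]
scene guard 0.93 846 [[-0.015, -0.026, 0.001], [0.008, 0.017, 0.074], [0.037, 0.029, 0.091]]
scene toggle 0.63 49 [[-0.067, -0.005, -0.001], [-0.058, 0.004, 0.026], [-0.044, 0.008, 0.034]]
top guard 0.75 494 [[-0.018, -0.027, 0.056], [0.008, -0.002, 0.085], [0.035, 0.026, 0.092]]
top toggle 0.44 152 [[-0.235, 0.016, -0.074], [-0.216, 0.033, -0.037], [-0.194, 0.059, -0.022]]
```

View pics/scene4.png

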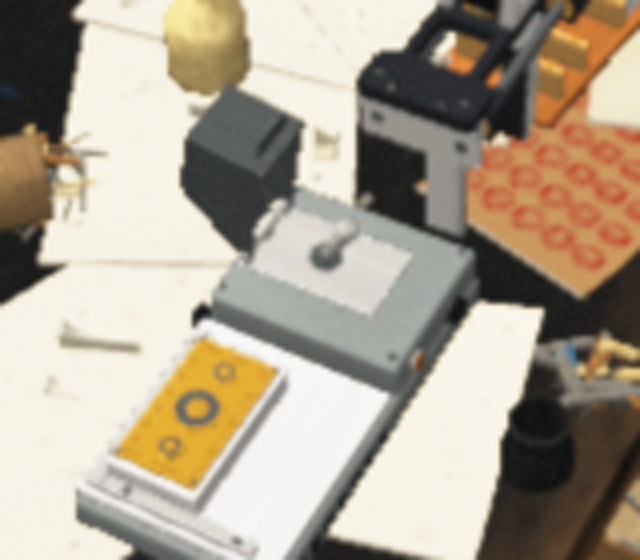

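The guard stands open and the toggle leans forward at (340,235). Next: throw it.

```bash
python3 - <<'E'
from h import *
claw.move_gripper(0,f_grip=20)
a=H-.092*X-[0,0,H[2]-.101]
env.move_to(a+[0,0,.07],OG); print(env.line_to(a,velocity=.15,f_stop=10))
print(env.line_to(a+.044*X,velocity=.06,f_stop=15),(env.get_obs()["eef_pos"]-H)@X,env.get_obs()["wrist_force"])
env.line_to(a-.01*X,velocity=.15); env.move_to(H-.15*X+[0,0,.13],OG); claw.move_gripper(.85,f_grip=12)
c=optics.snapshot("scene"); W=cloud(c); cv2.imwrite("pics/scene5.png",cv2.resize(c["frame"][160:300,230:390,::-1],None,fx=4,fy=4,interpolation=cv2.INTER_CUBIC))
for k in("guard","toggle"):
    for d in models.cut_out(c,k)[:1]:
        p=(W[d["region"]]-H); p=p[~np.isnan(p[:,0])]; p=np.stack([p@X,p@Y,p[:,2]],1)
        print(k,d["score"],len(p),np.percentile(p,[3,50,97],axis=0).round(3).tolist())
print(env.get_obs()["clock"])
E
```

```text
False
False -0.04819034057357315 [ 0.234677   -0.69028631  0.46990858]
guard 0.61 859 [[-0.015, -0.026, 0.002], [0.007, 0.017, 0.071], [0.038, 0.029, 0.091]]
39.0
```

View pics/scene5.png

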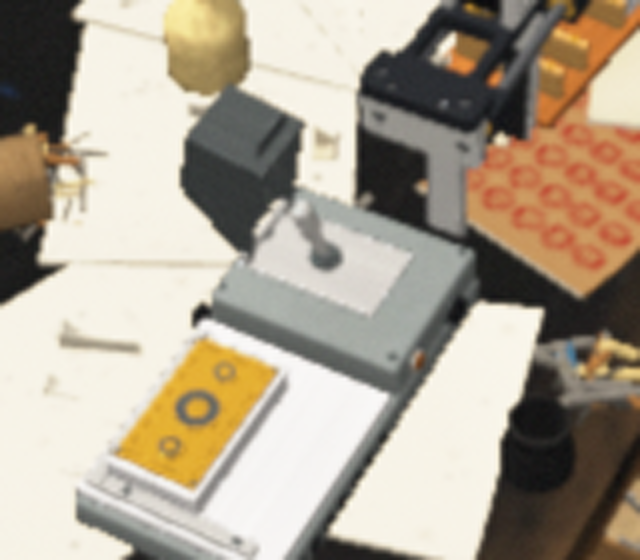

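The toggle leans back towards the hinge at (305,215), so it is on. Closing the guard.

```bash
python3 - <<'E'
from h import *
env.move_to(gpt(1.5)+[0,0,.09],OG); print(env.line_to(gpt(1.5),velocity=.15,f_stop=8))
claw.move_gripper(0,f_grip=12); print(env.get_obs()["opening"]*94)
for th in (1.2,.9,.6,.3,.05):
    print(env.line_to(gpt(th),velocity=.1,f_stop=25),th,env.get_obs()["wrist_force"].round(1))
claw.move_gripper(.85)
env.line_to(gpt(0)+[0,0,.08],velocity=.2)
claw.move_gripper(0)
a=H-.066*X; 
print(env.line_to(np.array([a[0],a[1],.110]),velocity=.08,f_stop=12),env.get_obs()["eef_pos"],env.get_obs()["wrist_force"])
env.line_to([a[0],a[1],.25],velocity=.2); env.move_to(H-.2*X+[0,-.1,.2],OG)
measure()
for n in("scene","top"):
    c=optics.snapshot(n); P=cloud(c).reshape(-1,3)-H; L=np.stack([P@X,P@Y,P[:,2]],1)
    for x0 in(-.08,-.07,-.06,-.05,-.04):
        b=L[(L[:,0]>x0)&(L[:,0]<x0+.01)&(abs(L[:,1])<.02)&(L[:,2]>.04)]; print(n,x0,len(b),np.median(b[:,2]).round(4))
    if n=="scene": cv2.imwrite("pics/scene6.png",cv2.resize(c["frame"][130:310,190:430,::-1],None,fx=3,fy=3,interpolation=cv2.INTER_CUBIC))
print(env.get_obs()["clock"])
E
```

```text
False
53.94697842968509
False 1.2 [-3.9  1.6 -0. ]
False 0.9 [-4.6  2.1  0.2]
False 0.6 [-6.1  0.4  2.3]
False 0.3 [-4.3  1.6 -2.4]
False 0.05 [-0.3  1.3 -4.4]
True [0.52910628 0.17051222 0.13549321] [ 0.04879234 -0.03522621  4.12334783]
scene 967 [551.5 317.1] [ 63.9 112.5] 1.29 0.0685
top 842 [550.1 315. ] [ 61.5 106.2] 0.99 0.0681
scene -0.08 49 0.0518
scene -0.07 44 0.0521
scene -0.06 50 0.052
scene -0.05 46 0.0518
scene -0.04 46 0.0514
top -0.08 62 0.0511
top -0.07 63 0.0514
top -0.06 60 0.0517
top -0.05 47 0.0512
top -0.04 61 0.0511
47.475
```

View pics/scene6.png

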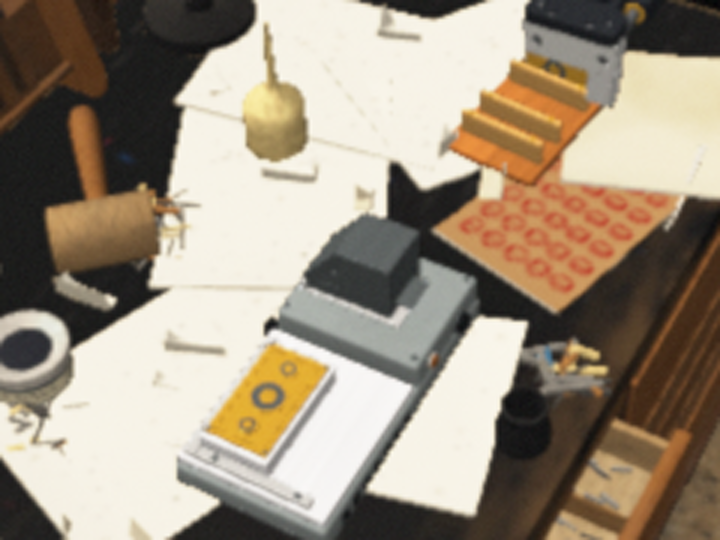

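```bash
python3 -c "
from h import *
print(order.finish_job())"
```

```text
the job is handed in; nothing more can be done
None
```

The job is handed in at about 47 s on the robot's clock: the long die lies face up within about 1–3 mm of both fences, the toggle is on, the guard is closed, and nothing else looks disturbed; the judge returned no verdict, so this rests on my camera and force readings.

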